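Spring the blue instrument cassette open with the forked tool

TASK

Two instrument cassettes stand beside the steriliser, each held shut by a brass spring bar. Take the orange-handled forked tool from its stand, set its fork over the blue cassette's bar and push the collar sideways against its spring until the blue lid springs open. Then put the tool back upright in its stand; leave the white cassette shut.

Things in the scene. Friction and masses are not known exactly. Their poses are not given: they have to be found in the camera images.
- fork_grip (a point): Centre of the orange handle (24 x 24 mm square, 60 mm long, upright) of the forked tool: 0.12 kg, loose, standing fork down in its stand. The tool's z is up. A black flange under the handle, 76 mm along the tool's x, 50 mm along its y, 6 mm thick, has its underside 38 mm below this point. The tool may be used turned half round about z.
- fork_tip (a point): Midway between the ends of the forked tool's two steel prongs, 98 mm below the centre of the handle on the same axis. The prongs lie side by side along the tool's x, each 7 mm wide and 6 mm thick (along y); the slot between them is 22 mm wide and 28 mm deep, the fork 36 mm wide over all.
- stand: The tool's stand: a grey block fixed to the table, 84 mm along its x, 56 mm along its y, 80 mm high; origin at the centre of its underside. Its pocket, open at the top, is 54 mm (x) by 26 mm (y), 65 mm deep. The fork hangs in it, the flange resting on the rim, so that the handle's centre is 118 mm above the table; tool's x along the stand's x, either way round.
- blue_gap (a point): Point on the axis of the blue-lidded cassette's spring bar (brass, 8 mm thick, 38 mm above the table), mid-way along its bare stretch, where the fork goes over it. Axes: z up, y along the bar. The stretch ends 15 mm to -y at a dark guide lug (24 mm wide, 50 mm high) and 15 mm to +y at the brass collar (34 mm across, 6 mm thick), behind which the spring is. Below is a ledge, top at 14 mm.
- blue_case: The blue-lidded cassette, aluminium, fixed to the table; origin under the centre of its box (90 mm along x, 150 mm along y, 39 mm high with the lid). z up. Its spring bar runs along y in front of the box, 78 mm to -x of the origin; the lid's front edge is at -45 mm, its hinge at +45 mm. When freed, the lid swings up and away from the bar by itself.
- blue_bar (a joint): How far the blue cassette's spring bar is pushed along the cassette's +y, in m: 0 at rest, stop at 0.020. The spring needs 1.4 N to begin and 4 N at the stop, and pushes the bar back when it is let go. The lid's link is free from about 0.010 on.
- blue_lid (a joint): Angle of the blue lid in rad: 0 shut, 1.15 fully open. It is sprung to open and, once free, opens in about a second and stays open.
- white_bar (a joint): The same spring bar on the cassette with the white lid, which is otherwise like the blue one: 0 at rest.
- white_lid (a joint): Angle in rad of the white cassette's lid: 0 shut.

How it is judged:
On the way, in this order (a step that is already met when the one before it is completed fails the run):
1. the forked tool, astride the blue cassette's spring bar, pushes the bar in while the lid is still shut (value of joint blue_bar above 0.004 m and contact force between fork and blue_bar above 0.5 N and value of joint blue_lid below 0.15 rad and x of fork_tip in the frame of blue_gap between -0.012 and 0.012 m and z of fork_tip in the frame of blue_gap below 0 m).
2. the blue lid has sprung open (value of joint blue_lid above 0.7 rad), for 0.1 s.
At the end, for the whole second after the job is handed in: The blue lid stands open by more than 0.7 rad and its bar has sprung back to within 4 mm of rest, the white lid is shut (under 0.1 rad), and the forked tool is let go and at rest in its stand: within 25 mm of its centre, tilted less than 0.2 rad, flange down on the rim (to 8 mm) (value of joint blue_lid above 0.7 rad and value of joint blue_bar below 0.004 m and value of joint white_lid below 0.1 rad and angle between fork_grip's own z axis and vertical below 0.2 rad and horizontal distance between fork_grip and stand below 0.025 m and z of fork_grip in the frame of stand between 0.108 and 0.126 m and linear speed of fork below 0.05 m/s); the robot touches nothing.
It fails at once if the white cassette's spring bar is pushed in by more than 5 mm or its lid opens (value of joint white_bar above 0.005 m or value of joint white_lid above 0.1 rad).
It also fails if it takes over 51 s, if anything falls off the work surface, if the arm or the gripper's body presses on something with over 40 N, if the wrist force passes 120 N, or if a joint passes its speed limit or range.

ROBOT

A 6-joint arm with a two-finger parallel gripper is mounted at the origin on the work surface. World frame = base frame: x ahead of the robot, y to its left, z up, the work surface at z = 0. Lengths are in m, angles in rad, forces in N, time in s.
With the tool pointing down it reaches from about 0.375 to 0.975 m from the base axis. Payload 3.8 kg.
Tool frame: the origin (TCP) lies between the finger pads; the fingertips stand 22 mm ahead of it and the grasp point (between the pads) lies 3 mm ahead of it (bot.finger_overhang is the distance from the TCP to the fingertips, in m); x points along the fingers, y is the direction in which the jaws open and shut, and the axes are right-handed (so a half turn about x gives the same grasp; the last joint's range is limited). The gripper opens to 85 mm and grips with 20 to 120 N. Pads are 22 mm wide; open, the fingers measure 114 mm over their backs; the gripper's body (76 mm by 85 mm) begins 54 mm behind the grasp point. The pads swing forward as they close: fully open they stand 13 mm farther back than shut.
Start: joints at [-1.276, 0.264, 1.604, -0, 1.274, -0.037], TCP at [0.22, -0.638, 0.253] pointing down, gripper open.
Joint ranges: [-2.63, 2.63], [-0.94, 2.18], [0.31, 2.57], [-1.31, 4.45], [0, 2.66], [-2.55, 2.55]. Speed limits (rad/s): [2.57, 2.57, 3.14, 3.14, 3.14, 3.14].

INTERFACE

Orientations are given as a rotation vector (axis times angle).
In Python, from workcell import bot gives the robot as it stands. The module is installed in compiled form; this text tells all that it offers.
- The arm moves only by the tool arm_command, never from a script. Its argument "series" is a list that holds one entry, the list of rows, each a list of 7 numbers: the turn, a rotation vector about the tool's x, y, z in rad, then the shift along the tool's x, y, z in cm, then the opening, from 0 (shut) to 1 (fully open). In form: [[[rx, ry, rz, x, y, z, grip], ...]]. A call has 1 to 10 rows; each row shifts and turns the pose as measured when the row begins, along the tool's axes as they then stand; what a row does not reach is not made up. A row lasts 1/10 s, in which the tool goes at most 50 mm and 8.59 degrees, less where a joint would pass 70% of its speed; a pose out of reach is approached as far as the arm can. A call is refused whole if a number of a shift passes 5 or a number of a turn 0.15, either way. A call with a gripper value outside its range is refused whole. The fingers move at their own pace and stop on an object; "newtons" is the grip in N (left out, the last holds). Time passes only in rows, so rows that do not move let the fingers close. It gives the time, the measured TCP pose, the force and the opening at its end, in the units of the state.
- bot.read_state(): the state, without advancing time (a new reading comes with each control period).
- bot.read_camera(name): name is "scene" or "top" or "wrist"; returns (picture, depth): 480x640x3 uint8, blue, green, red; 480x640 float32, m along the optical axis (not along the pixel's ray), 0 where there is no reading.
- bot.camera_info(name): a dict with "K" (3x3 intrinsics, pixels), "extrinsics" (4x4, takes a point from camera to world coordinates). Camera axes: x right, y down, z forward; pixel columns grow to the right and rows downward; lengths in m; the calibration is good to about 2 mm. A picture is of the moment at which its call begins: read the wrist's pose just before it. camera_info takes no time and is no camera call; for the wrist camera it gives the pose at the moment of the call.
- bot.finish_job(): hands the job in, once; it reports no verdict.
The state is a dict: "time": time; "q": joint angles; "joint_vel": joint speeds; "joint_torque": joint torques, N m; "tool_pos": TCP position; "tcp_rot": TCP orientation; "wrist_force": force on the tool from outside, world axes, zero at the start; "torque": the same for the moment, N m; "width": opening from 0.0 (shut) to 1.0 (fully open).
Only numpy, scipy, OpenCV 4.12 (cv2) and the standard library are available. Lean on these libraries where they do the work, as an engineer would, in place of code of your own. Each camera call takes 0.05 s, during which the arm holds its last target.

## Working session

There is one attempt and no reset: what is moved stays moved. The work goes in short steps, Python scripts to look and compute and a tool call to move; the robot and the scene stay as the last step left them, time stands still between calls to the robot, and variables do not carry over. Pictures are saved under pics/ and viewed, and the job is handed in when it is done.

Besides the shell and the picture viewer there is one more tool, called after "Call:" as name([rows], argument=value, ...), one row to a line, values as JSON. arm_command: Moves the arm, as the interface text tells. Its arguments: {"type":"object","properties":{"series":{"type":"array"},"newtons":{"type":"number"}},"required":["series"]}

```bash
mkdir -p pics; cat > h.py <<'E'
import numpy as np,cv2
from scipy.spatial.transform import Rotation as R
from workcell import bot
def snap(n,f):
    info=bot.camera_info(n); p,d=bot.read_camera(n); cv2.imwrite('pics/%s.png'%f,p); np.savez('pics/%s.npz'%f,p=p,d=d,K=info['K'],E=info['extrinsics']); return p,d
def pts(f):
    z=np.load('pics/%s.npz'%f); d=z['d'];K=z['K'];E=z['E']
    v,u=np.mgrid[0:480,0:640]
    c=np.stack([(u-K[0,2])/K[0,0]*d,(v-K[1,2])/K[1,1]*d,d,np.ones_like(d)],-1)
    w=(c@E.T)[...,:3]; w[d==0]=np.nan
    return z['p'],w
E
python3 - <<'E'
from h import *
print(bot.read_state())
for n in('scene','top'):
    snap(n,n+'0'); i=bot.camera_info(n);print(i['K'],i['extrinsics'])
E
```

```text
{'time': 0.0, 'q': array([-1.27587134e+00,  2.64759027e-01,  1.60540340e+00, -5.88414585e-06,
        1.27368945e+00, -3.68768393e-02]), 'joint_vel': array([-0.00021479,  0.00013583,  0.00131856,  0.0013769 ,  0.00027728,
       -0.00132324]), 'joint_torque': array([-1.09652483e-03, -5.15115595e+01, -3.67315829e+01, -2.06398513e-04,
        1.28416266e-02,  2.29273257e-05]), 'tool_pos': array([ 0.21968904, -0.63751608,  0.25194214]), 'tcp_rot': array([ 2.0422825 ,  0.344332  , -2.04289607]), 'wrist_force': array([-0.83019881, -0.25630819, -0.51753497]), 'torque': array([-0.02620023, -0.02276934, -0.00190572]), 'width': 1.0007253230916087}
[[596.49230259   0.         319.29053506]
 [  0.         596.49230259 234.83349577]
 [  0.           0.           1.        ]] [[-0.8024064   0.41359462 -0.43021327  1.08860868]
 [ 0.59667267  0.5424635  -0.59136712  0.71614452]
 [-0.01121126 -0.73121327 -0.68205679  0.90090812]
 [ 0.          0.          0.          1.        ]]
[[572.95682971   0.         326.96986869]
 [  0.         572.95682971 249.51640655]
 [  0.           0.           1.        ]] [[ 0.0228516  -0.98986715  0.14014571  0.40429243]
 [-0.9997316  -0.02209131  0.00697849 -0.02179854]
 [-0.00381178 -0.14026757 -0.9901063   1.1949202 ]
 [ 0.          0.          0.          1.        ]]
```

View pics/scene0.png

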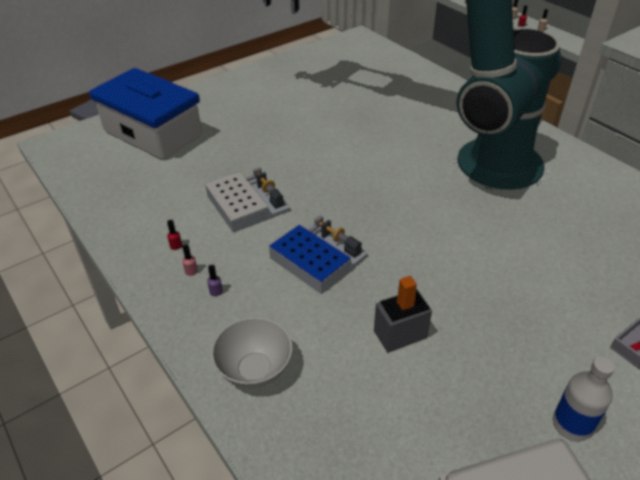

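View pics/top0.png

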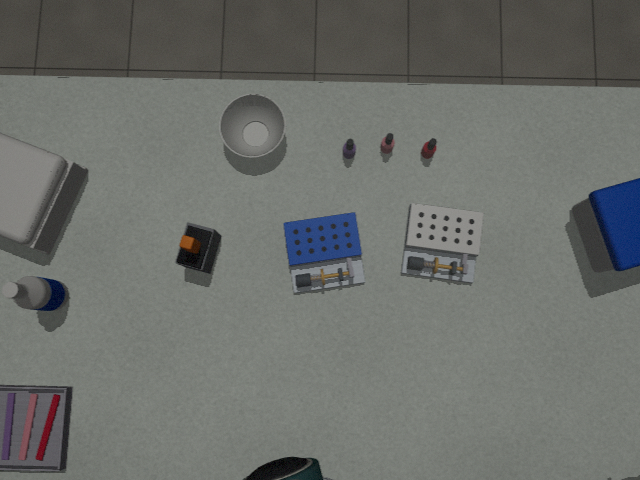

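```bash
python3 - <<'E'
from h import *
p,w=pts('top0')
c=cv2.resize(p[200:300,170:490],None,fx=2.5,fy=2.5,interpolation=cv2.INTER_CUBIC)
a=cv2.resize(p[205:300,280:370],None,fx=6,fy=6,interpolation=cv2.INTER_CUBIC)
cv2.imwrite('pics/z0.png',a)
for u,v in [(190,243),(203,240),(213,240),(198,228),(304,281),(316,278),(322,277),(340,273),(349,270),(288,222),(356,214),(360,257),(290,265),(340,285),(250,300)]:
    print(u,v,np.round(w[v,u],4))
E
```

```text
190 243 [0.5595 0.2401 0.1446]
203 240 [0.5748 0.2297 0.085 ]
213 240 [0.5806 0.2173 0.0503]
198 228 [0.5994 0.242  0.0801]
304 281 [0.5019 0.0309 0.0473]
316 278 [0.509  0.0072 0.0414]
322 277 [ 0.5106 -0.005   0.0489]
340 273 [ 0.5193 -0.041   0.0502]
349 270 [ 0.526  -0.059   0.0478]
288 222 [0.6224 0.0673 0.0431]
356 214 [ 6.51e-01 -7.33e-02  1.00e-04]
360 257 [ 0.5576 -0.0826  0.0114]
290 265 [0.5345 0.0607 0.0387]
340 285 [ 0.4984 -0.0421  0.0108]
250 300 [ 0.4639  0.1448 -0.0033]
```

View pics/z0.png

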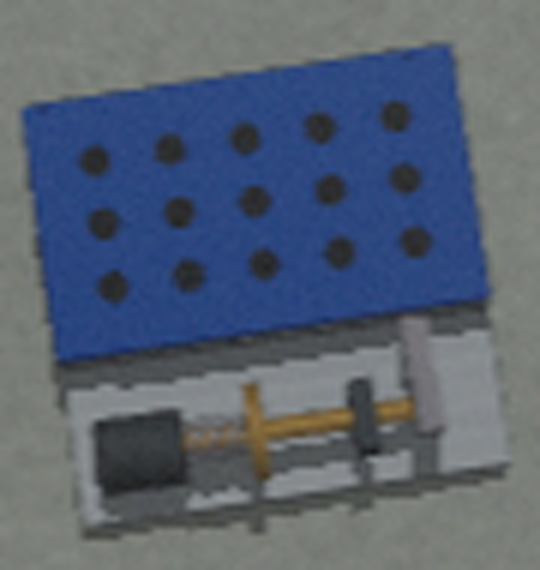

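```bash
cat > m.py <<'E'
from h import *
import sys
def rect(P):
    (c,s,a)=cv2.minAreaRect(P[:,:2].astype(np.float32)*1000); b=cv2.boxPoints((c,s,a)); e1=b[1]-b[0]; e2=b[2]-b[1]
    l=e1 if np.linalg.norm(e1)>np.linalg.norm(e2) else e2
    return np.round(c,1),np.round(s,1),'long axis yaw %.1f'%(np.degrees(np.arctan2(l[1],l[0]))%180)
def comp(m):
    n,l,st,_=cv2.connectedComponentsWithStats(m.astype(np.uint8)); k=1+st[1:,4].argmax(); return l==k
for f in sys.argv[1:]:
    p,w=pts(f); h=cv2.cvtColor(p,cv2.COLOR_BGR2HSV).astype(int)
    near=(abs(w[...,0]-.58)<.15)
    x,y,z=w[...,0],w[...,1],w[...,2]
    blue=comp(near&(h[...,0]>105)&(h[...,0]<125)&(h[...,1]>120)&(abs(y)<.15)&(z>.034)&(z<.046)); print(f,'lid',rect(w[blue]),np.median(z[blue]),blue.sum())
    om=(h[...,0]<18)&(h[...,1]>170)&(abs(y-.24)<.08)&near
    om=comp(om); ot=om&(z>.143); print('orange',rect(w[om]),om.sum(),'top',rect(w[ot]) if ot.sum()>5 else 0,np.nanmax(z[om]))
    s=near&(abs(y-.23)<.09)&(z>.07)&(z<.092)
    s=comp(s); print('stand',rect(w[s]),np.median(z[s]))
E
python3 m.py top0 scene0
```

```text
top0 lid (array([591. ,  -2.6]), array([ 89.5, 148.5]), 'long axis yaw 99.9') 0.037310469363042165 2569
orange (array([565.6, 252.3]), array([35.2, 29.3]), 'long axis yaw 73.0') 255 top (array([560.8, 247.1]), array([21.7, 23.3]), 'long axis yaw 164.2') 0.15052532343477187
stand (array([564.6, 248.9]), array([58.1, 84.7]), 'long axis yaw 167.4') 0.08286410703466518
scene0 lid (array([592.3,  -1.6]), array([ 91.6, 149.9]), 'long axis yaw 100.5') 0.040868682429382464 2197
orange (array([553.9, 247.9]), array([32.6, 42.2]), 'long axis yaw 158.8') 513 top (array([563.9, 248.5]), array([21.9, 21.6]), 'long axis yaw 76.5') 0.15111028040346886
stand (array([564.5, 247.7]), array([58.4, 86.3]), 'long axis yaw 167.1') 0.0859366735552895
```

```bash
cat > plan.py <<'E'
from h import *
def plan(target,yaw_y,n,grip,st=None,pre=0,rd=2,maxt=.15):
    """rows to bring TCP to target (m) with tool x down, tool y at world yaw (deg). n rows."""
    st=st or bot.read_state()
    p=np.array(st['tool_pos']);Rc=R.from_rotvec(st['tcp_rot'])
    a=np.radians(yaw_y); X=np.array([0,0,-1.]);Y=np.array([np.cos(a),np.sin(a),0]);Z=np.cross(X,Y)
    Rt=R.from_matrix(np.stack([X,Y,Z],1)); 
    rows=[]; target=np.array(target)
    for i in range(n):
        dr=(Rc.inv()*Rt).as_rotvec()/(n-i); dp=Rc.inv().apply(target-p)/(n-i)
        dr=np.round(np.clip(dr,-maxt,maxt),3);dc=np.round(np.clip(dp*100,-5,5),rd)
        rows.append([*map(float,dr),*map(float,dc),grip]); p=p+Rc.apply(dc/100);Rc=Rc*R.from_rotvec(dr)
    print('[['+','.join(str(r).replace(' ','') for r in rows)+']]','end',np.round(p,4),'resid',np.round(target-p,4),np.round((Rc.inv()*Rt).as_rotvec(),3))
def show():
    s=bot.read_state();m=R.from_rotvec(s['tcp_rot']).as_matrix();print(round(s['time'],2),'pos',np.round(s['tool_pos'],4),'y-yaw %.1f'%np.degrees(np.arctan2(m[1,1],m[0,1])),'x',np.round(m[:,0],3),'q',np.round(s['q'],2),'w %.3f'%s['width'],'F',np.round(s['wrist_force'],2),'T',np.round(s['torque'],2))
E
python3 - <<'E'
from plan import *
show()
print(np.round(bot.camera_info('wrist')['extrinsics'],3),bot.camera_info('wrist')['K'])
E
```

```text
0.1 pos [ 0.2197 -0.6376  0.252 ] y-yaw -71.0 x [-0.001  0.002 -1.   ] q [-1.28  0.26  1.61  0.    1.27 -0.04] w 1.000 F [ 0.65 -0.72 -0.59] T [-0.    0.01 -0.02]
[[ 0.326 -0.911 -0.251  0.283]
 [-0.945 -0.315 -0.084 -0.616]
 [-0.002  0.265 -0.964  0.372]
 [ 0.     0.     0.     1.   ]] [[374.25693016   0.         320.52753491]
 [  0.         374.25693016 234.66352199]
 [  0.           0.           1.        ]]
```

```bash
python3 - <<'E'
from plan import *
plan([.515,-.016,.25],100.2,20,1,rd=1)
E
```

```text
[[[-0.149,-0.0,0.0,0.0,-2.5,-2.4,1],[-0.149,-0.0,-0.0,0.0,-2.1,-2.7,1],[-0.149,-0.0,-0.0,0.0,-1.6,-3.0,1],[-0.149,-0.0,-0.0,0.0,-1.2,-3.2,1],[-0.149,-0.0,-0.0,0.0,-0.7,-3.4,1],[-0.15,-0.0,-0.0,0.0,-0.2,-3.4,1],[-0.149,-0.0,-0.0,0.0,0.4,-3.4,1],[-0.15,-0.0,-0.0,0.0,0.9,-3.3,1],[-0.149,-0.0,-0.0,0.0,1.3,-3.2,1],[-0.15,-0.0,-0.0,0.0,1.8,-2.9,1],[-0.149,-0.0,-0.0,0.0,2.2,-2.6,1],[-0.15,-0.0,-0.0,0.0,2.6,-2.3,1],[-0.149,-0.0,-0.0,0.0,2.9,-1.9,1],[-0.15,-0.0,-0.0,0.0,3.1,-1.4,1],[-0.149,-0.0,-0.0,0.1,3.3,-0.9,1],[-0.15,-0.0,-0.0,0.0,3.4,-0.4,1],[-0.149,-0.0,-0.0,0.1,3.5,0.1,1],[-0.15,-0.0,-0.001,0.0,3.4,0.6,1],[-0.149,-0.0,-0.001,0.1,3.3,1.1,1],[-0.15,-0.001,-0.0,0.0,3.1,1.5,1]]] end [ 0.5145 -0.0165  0.25  ] resid [ 0.0005  0.0005 -0.    ] [ 0.  0. -0.]
```

Call:
arm_command([
  [[-0.149,0,0,0,-2.5,-2.4,1],[-0.149,0,0,0,-2.1,-2.7,1],[-0.149,0,0,0,-1.6,-3.0,1],[-0.149,0,0,0,-1.2,-3.2,1],[-0.149,0,0,0,-0.7,-3.4,1],[-0.149,0,0,0,-0.2,-3.4,1],[-0.149,0,0,0,0.4,-3.4,1],[-0.149,0,0,0,0.9,-3.3,1],[-0.149,0,0,0,1.3,-3.2,1],[-0.149,0,0,0,1.8,-2.9,1]],
])

```text
time: 1.1
tool_pos: [0.3637, -0.3157, 0.246]
tcp_rot: [1.017, 1.333, -1.01]
wrist_force: [0.9, 0.1, -0.2]
width: 0.997
```

```bash
python3 - <<'E'
from plan import *
show()
plan([.515,-.016,.25],100.2,10,1,rd=1)
E
```

```text
1.1 pos [ 0.3637 -0.3157  0.246 ] y-yaw 15.2 x [-0.005  0.01  -1.   ] q [-0.77 -0.1   2.01  0.    1.24 -1.03] w 0.997 F [ 0.86  0.11 -0.18] T [ 0.01  0.   -0.  ]
[[[-0.148,-0.001,-0.001,-0.0,2.2,-2.5,1],[-0.148,-0.001,-0.001,-0.0,2.6,-2.1,1],[-0.148,-0.001,-0.001,-0.0,2.9,-1.7,1],[-0.149,-0.001,-0.0,-0.0,3.1,-1.3,1],[-0.148,-0.001,-0.001,-0.1,3.3,-0.8,1],[-0.149,-0.001,-0.0,-0.0,3.3,-0.3,1],[-0.148,-0.001,-0.001,-0.1,3.4,0.2,1],[-0.149,-0.001,-0.001,-0.0,3.3,0.6,1],[-0.148,-0.002,-0.0,-0.1,3.2,1.1,1],[-0.149,-0.001,-0.001,-0.0,2.9,1.6,1]]] end [ 0.5149 -0.0161  0.2496] resid [0.0001 0.0001 0.0004] [ 0. -0.  0.]
```

Call:
arm_command([
  [[-0.148,-0.001,-0.001,0,2.2,-2.5,1],[-0.148,-0.001,-0.001,0,2.6,-2.1,1],[-0.148,-0.001,-0.001,0,2.9,-1.7,1],[-0.149,-0.001,0,0,3.1,-1.3,1],[-0.148,-0.001,-0.001,-0.1,3.3,-0.8,1],[-0.149,-0.001,0,0,3.3,-0.3,1],[-0.148,-0.001,-0.001,-0.1,3.4,0.2,1],[-0.149,-0.001,-0.001,0,3.3,0.6,1],[-0.148,-0.002,0,-0.1,3.2,1.1,1],[-0.149,-0.001,-0.001,0,2.9,1.6,1]],
])

```text
time: 2.1
tool_pos: [0.5132, 0.0001, 0.246]
tcp_rot: [-0.152, 1.57, 0.154]
wrist_force: [0.1, -0.3, 0.5]
width: 1.001
```

Call:
arm_command([
  [[0,0,0,0,0,0,1],[0,0,0,0,0,0,1]],
])

```text
time: 2.3
tool_pos: [0.5138, 0.0037, 0.245]
tcp_rot: [-0.156, 1.571, 0.161]
wrist_force: [0.4, -0.4, 0.1]
width: 1.003
```

```bash
python3 - <<'E'
from plan import *
show()
snap('wrist','w1');show()
E
python3 m.py w1
```

```text
2.3 pos [0.5138 0.0037 0.245 ] y-yaw 101.5 x [-0.006  0.002 -1.   ] q [-0.04 -0.03  1.95  0.    1.23 -1.82] w 1.003 F [ 0.39 -0.44  0.11] T [-0.04 -0.03 -0.01]
2.35 pos [0.5137 0.0035 0.245 ] y-yaw 101.5 x [-0.006  0.003 -1.   ] q [-0.04 -0.03  1.95  0.    1.23 -1.82] w 0.998 F [-0.2  -0.22 -0.72] T [ 0.02  0.07 -0.02]
w1 lid (array([590.3,  -3. ]), array([ 89.9, 149.7]), 'long axis yaw 99.8') 0.038584593247592 12638
orange (array([563. , 245.8]), array([24.5, 30.4]), 'long axis yaw 170.6') 1810 top (array([560.5, 236. ]), array([2.6, 0.9]), 'long axis yaw 26.5') 0.14484720832613696
stand (array([561.9, 246.6]), array([56.8, 82.1]), 'long axis yaw 165.5') 0.08489063676541359
```

View pics/w1.png

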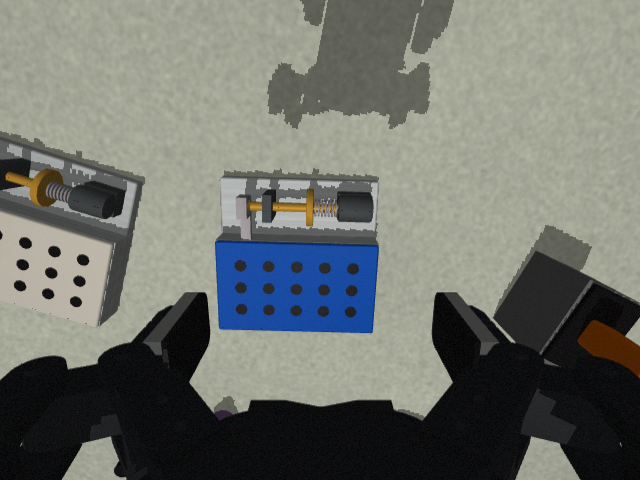

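```bash
cat > bar.py <<'E'
from h import *
import sys
for f in sys.argv[1:]:
    p,w=pts(f)
    # case frame guess
    th=np.radians(10.0); ex=np.array([np.cos(th),np.sin(th)]);ey=np.array([-ex[1],ex[0]])
    O=np.array([.5908,-.0026])
    d=w[...,:2]-O; X=d@ex;Y=d@ey;Z=w[...,2]
    h=cv2.cvtColor(p,cv2.COLOR_BGR2HSV).astype(int)
    box=(X>-.11)&(X<-.05)&(abs(Y)<.08)
    brass=box&(h[...,0]>10)&(h[...,0]<28)&(h[...,1]>120)&(Z>.025)
    for lo in np.arange(-.06,.06,.003):
        m=brass&(Y>=lo)&(Y<lo+.003)
        m2=box&(Y>=lo)&(Y<lo+.003)&(Z>.03)
        if m2.sum()>3: print('%.3f'%lo,'brass',m.sum(), np.round([X[m].min(),X[m].max(),X[m].mean(),np.percentile(Z[m],90)],4) if m.sum() else '', 'high',m2.sum(),np.round([X[m2].min(),X[m2].max(),np.percentile(Z[m2],90)],4))
E
python3 bar.py w1
```

```text
-0.057 brass 0  high 35 [-0.0846 -0.0645  0.2894]
-0.054 brass 0  high 384 [-0.0878 -0.0509  0.2922]
-0.051 brass 0  high 993 [-0.0881 -0.0501  0.2948]
-0.048 brass 1 [-0.0848 -0.0848 -0.0848  0.2984] high 1752 [-0.088  -0.0501  0.2973]
-0.045 brass 26 [-0.085  -0.0733 -0.0794  0.0422] high 2682 [-0.088  -0.0502  0.299 ]
-0.042 brass 39 [-0.0824 -0.0608 -0.0763  0.3032] high 3765 [-0.0861 -0.0596  0.3072]
-0.039 brass 34 [-0.0819 -0.0745 -0.0786  0.0417] high 1153 [-0.0854 -0.0655  0.2898]
-0.036 brass 29 [-0.0853 -0.0745 -0.0788  0.0423] high 1382 [-0.0866 -0.0608  0.2884]
-0.033 brass 16 [-0.0812 -0.0748 -0.0782  0.0415] high 921 [-0.0874 -0.0607  0.2882]
-0.030 brass 0  high 1317 [-0.0904 -0.0607  0.2914]
-0.027 brass 0  high 1421 [-0.0905 -0.0619  0.2938]
-0.024 brass 62 [-0.085  -0.0638 -0.0768  0.2656] high 3246 [-0.0907 -0.0622  0.2912]
-0.021 brass 27 [-0.0904 -0.0748 -0.0792  0.042 ] high 909 [-0.0915 -0.0688  0.3038]
-0.018 brass 31 [-0.0899 -0.0751 -0.079   0.0417] high 900 [-0.0917 -0.0701  0.3066]
-0.015 brass 28 [-0.0908 -0.0754 -0.0796  0.0424] high 1052 [-0.0921 -0.07
[... 1280 characters left out ...]
1  0.3221]
0.033 brass 13 [-0.0952 -0.0748 -0.0808  0.2495] high 1533 [-0.0962 -0.0697  0.3222]
0.036 brass 1 [-0.0943 -0.0943 -0.0943  0.3177] high 1357 [-0.0958 -0.0667  0.3222]
0.039 brass 2 [-0.0948 -0.0939 -0.0944  0.3228] high 1324 [-0.0957 -0.0675  0.3222]
0.042 brass 0  high 1370 [-0.095  -0.0678  0.3192]
0.045 brass 2 [-0.0926 -0.0925 -0.0925  0.314 ] high 1475 [-0.0938 -0.0678  0.3167]
0.048 brass 1 [-0.0926 -0.0926 -0.0926  0.2987] high 1339 [-0.0936 -0.0678  0.3139]
0.051 brass 0  high 1071 [-0.0936 -0.0679  0.3099]
0.054 brass 3 [-0.0925 -0.092  -0.0923  0.3006] high 802 [-0.0936 -0.0682  0.3067]
0.057 brass 1 [-0.0922 -0.0922 -0.0922  0.2998] high 1030 [-0.0936 -0.0684  0.304 ]
```

```bash
python3 - <<'E'
from plan import *
plan([.5635,.246,.22],77.2,9,1,rd=1)
E
```

```text
[[[0.047,-0.001,-0.0,0.3,2.5,1.1,1],[0.047,-0.001,-0.0,0.3,2.6,1.0,1],[0.047,-0.001,-0.0,0.3,2.6,0.8,1],[0.047,-0.001,-0.0,0.3,2.7,0.7,1],[0.047,-0.001,-0.001,0.3,2.7,0.6,1],[0.047,-0.0,-0.0,0.3,2.7,0.5,1],[0.047,-0.001,-0.001,0.2,2.7,0.3,1],[0.048,-0.0,-0.0,0.3,2.7,0.2,1],[0.047,-0.001,-0.001,0.2,2.8,0.1,1]]] end [0.564  0.246  0.2204] resid [-0.0005 -0.     -0.0004] [0. 0. 0.]
```

Call:
arm_command([
  [[0.047,-0.001,0,0.3,2.5,1.1,1],[0.047,-0.001,0,0.3,2.6,1.0,1],[0.047,-0.001,0,0.3,2.6,0.8,1],[0.047,-0.001,0,0.3,2.7,0.7,1],[0.047,-0.001,0,0.3,2.7,0.6,1],[0.047,0,0,0.3,2.7,0.5,1],[0.047,-0.001,0,0.2,2.7,0.3,1],[0.047,0,0,0.3,2.5,0.2,1],[0,0,0,0,0,0,1],[0,0,0,0,0,0,1]],
])

```text
time: 3.35
tool_pos: [0.5611, 0.2079, 0.2194]
tcp_rot: [0.172, 1.567, -0.177]
wrist_force: [-0.6, -0.5, -0.8]
width: 1.003
```

```bash
python3 - <<'E'
from plan import *
show()
snap('wrist','w2');show()
plan([.5635,.248,.18],77.2,4,1,rd=2)
E
python3 m.py w2
```

```text
3.35 pos [0.5611 0.2079 0.2194] y-yaw 77.3 x [-0.004 -0.003 -1.   ] q [ 0.31  0.15  1.81 -0.    1.19 -1.03] w 1.003 F [-0.6  -0.49 -0.78] T [-0.   -0.01  0.01]
3.4 pos [0.5611 0.2077 0.2194] y-yaw 77.3 x [-0.004 -0.003 -1.   ] q [ 0.31  0.15  1.81 -0.    1.19 -1.03] w 1.001 F [ 0.31  0.69 -0.35] T [-0.05 -0.03 -0.01]
[[[0.0,-0.001,0.001,0.98,1.0,-0.16,1],[0.0,-0.001,0.001,0.98,1.0,-0.16,1],[0.0,-0.0,0.001,0.98,1.0,-0.16,1],[0.001,-0.001,0.001,0.99,0.99,-0.17,1]]] end [0.5634 0.248  0.18  ] resid [0.0001 0.     0.    ] [-0.  0. -0.]
w2 lid (array([590.6,  -2.6]), array([ 89.5, 151.3]), 'long axis yaw 99.9') 0.03861205684510033 13481
orange (array([572.4, 251.1]), array([36.2, 45. ]), 'long axis yaw 165.6') 2835 top (array([560.9, 247.8]), array([23.8, 23.9]), 'long axis yaw 165.2') 0.1476173319828459
stand (array([564.1, 248.3]), array([56.5, 84.4]), 'long axis yaw 166.8') 0.08506669556889057
```

View pics/w2.png

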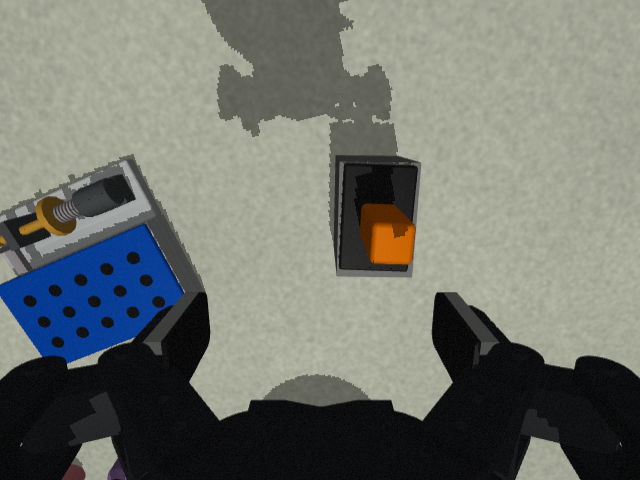

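```bash
python3 - <<'E'
from plan import *
plan([.561,.248,.2],75.7,4,1,rd=2)
E
```

```text
[[[0.007,-0.001,0.001,0.48,0.98,-0.22,1],[0.007,-0.001,0.001,0.48,0.98,-0.23,1],[0.007,-0.0,0.001,0.48,0.98,-0.24,1],[0.006,-0.001,0.001,0.49,0.98,-0.24,1]]] end [0.561  0.2479 0.2   ] resid [-0.      0.0001 -0.    ] [ 0.  0. -0.]
```

Call:
arm_command([
  [[0.007,-0.001,0.001,0.5,1.0,-0.2,1],[0.007,-0.001,0.001,0.5,1.0,-0.2,1],[0.007,0,0.001,0.5,1.0,-0.25,1],[0.007,-0.001,0.001,0.5,1.0,-0.25,1],[0,0,0,0,0,0,1],[0,0,0,0,0,0,1]],
])

```text
time: 4.0
tool_pos: [0.5612, 0.2487, 0.1974]
tcp_rot: [0.202, 1.561, -0.202]
wrist_force: [-0.7, -0.1, -0.4]
width: 1.002
```

```bash
python3 - <<'E'
from plan import *
show()
plan([.561,.248,.124],75.7,6,1,rd=2)
E
```

```text
4.0 pos [0.5612 0.2487 0.1974] y-yaw 75.3 x [-0. -0. -1.] q [ 0.38  0.19  1.8  -0.    1.15 -0.94] w 1.002 F [-0.73 -0.11 -0.36] T [-0.02 -0.03  0.01]
[[[-0.001,-0.0,0.0,1.22,-0.01,0.0,1],[-0.001,-0.0,0.0,1.22,-0.01,0.0,1],[-0.001,-0.0,0.0,1.22,-0.01,0.0,1],[-0.001,-0.0,0.0,1.23,-0.01,0.0,1],[-0.002,-0.0,0.0,1.22,-0.02,0.0,1],[-0.001,-0.0,0.0,1.23,-0.01,0.0,1]]] end [0.561 0.248 0.124] resid [ 0. -0.  0.] [-0. -0.  0.]
```

Call:
arm_command([
  [[-0.001,0,0,1.2,0,0,1],[-0.001,0,0,1.2,0,0,1],[-0.001,0,0,1.2,0,0,1],[-0.001,0,0,1.2,0,0,1],[-0.001,0,0,1.2,0,0,1],[-0.001,0,0,1.0,0,0,1],[0,0,0,0,0,0,1],[0,0,0,0,0,0,1]],
])

```text
time: 4.8
tool_pos: [0.5599, 0.2473, 0.1191]
tcp_rot: [0.195, 1.565, -0.199]
wrist_force: [-0.8, 0.6, 0.2]
width: 1.001
```

```bash
python3 - <<'E'
from plan import *
show()
snap('wrist','w3')
E
python3 m.py w3
```

```text
4.8 pos [0.5599 0.2473 0.1191] y-yaw 75.6 x [-0.003 -0.002 -1.   ] q [ 0.38  0.26  1.87 -0.    1.02 -0.94] w 1.001 F [-0.76  0.6   0.21] T [-0.01 -0.02 -0.02]
w3 lid (array([568.3,  61.6]), array([31.6, 62.1]), 'long axis yaw 153.4') 0.03853092492472503 2432
orange (array([570.3, 248.5]), array([38.7, 43.6]), 'long axis yaw 158.5') 9813 top (array([560.6, 248.2]), array([23.5, 23.8]), 'long axis yaw 165.3') 0.17213702016894722
stand (array([564.2, 248.2]), array([56.4, 84.8]), 'long axis yaw 166.6') 0.08514453114006316
```

View pics/w3.png

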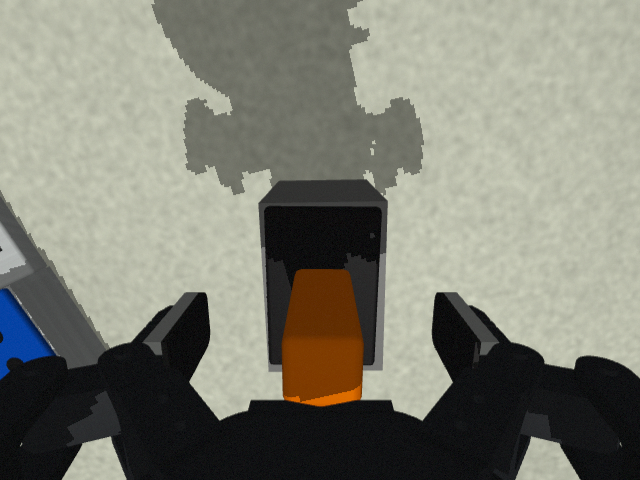

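Call:
arm_command([
  [[0,0,0,0,0,0,0.15],[0,0,0,0,0,0,0.15],[0,0,0,0,0,0,0.15],[0,0,0,0,0,0,0.15],[0,0,0,0,0,0,0.0],[0,0,0,0,0,0,0.0],[0,0,0,0,0,0,0.0],[0,0,0,0,0,0,0.0]],
], newtons=60)

```text
time: 5.65
tool_pos: [0.5614, 0.248, 0.1218]
tcp_rot: [0.197, 1.561, -0.197]
wrist_force: [0.1, 0.6, 0.8]
width: 0.275
```

```bash
python3 - <<'E'
from plan import *
show()
plan([.561,.247,.25],75.6,10,0,rd=2)
E
```

```text
5.65 pos [0.5614 0.248  0.1218] y-yaw 75.6 x [ 0.001 -0.    -1.   ] q [ 0.38  0.26  1.86 -0.    1.02 -0.94] w 0.275 F [0.06 0.57 0.79] T [-0.02 -0.02 -0.  ]
[[[0.0,0.0,0.0,-1.28,-0.01,-0.0,0],[0.0,0.0,0.0,-1.28,-0.01,-0.0,0],[0.0,0.0,0.0,-1.28,-0.01,-0.0,0],[0.0,0.0,0.0,-1.28,-0.01,-0.0,0],[0.0,0.0,0.0,-1.28,-0.01,-0.0,0],[0.0,0.0,0.0,-1.28,-0.01,-0.0,0],[0.0,0.0,0.0,-1.29,-0.01,-0.0,0],[0.0,0.0,0.0,-1.28,-0.01,-0.0,0],[0.0,0.0,0.0,-1.29,-0.01,-0.0,0],[0.0,0.001,0.0,-1.28,-0.02,-0.0,0]]] end [0.561 0.247 0.25 ] resid [0. 0. 0.] [ 0. -0.  0.]
```

Call:
arm_command([
  [[0,0,0,-1.2,0,0,0],[0,0,0,-1.4,0,0,0],[0,0,0,-1.4,0,0,0],[0,0,0,-1.4,0,0,0],[0,0,0,-1.4,0,0,0],[0,0,0,-1.4,0,0,0],[0,0,0,-1.4,0,0,0],[0,0,0,-1.4,0,0,0],[0,0,0,-1.4,0,0,0],[0,0,0,-1.0,0,0,0]],
])

```text
time: 6.65
tool_pos: [0.5612, 0.248, 0.2686]
tcp_rot: [0.197, 1.56, -0.196]
wrist_force: [0.3, -0.5, -0.9]
width: 0.274
```

```bash
python3 - <<'E'
from plan import *
show()
snap('wrist','w4'); snap('scene','s4'); show()
plan([.5147,-.0231,.25],100.0,10,0,rd=1)
E
```

```text
6.65 pos [0.5612 0.248  0.2686] y-yaw 75.6 x [ 0.002  0.    -1.   ] q [ 0.38  0.14  1.72 -0.    1.28 -0.94] w 0.274 F [ 0.28 -0.52 -0.88] T [ 0.01  0.03 -0.  ]
6.75 pos [0.5619 0.2483 0.2693] y-yaw 75.6 x [ 0.004  0.001 -1.   ] q [ 0.38  0.14  1.72 -0.    1.28 -0.94] w 0.272 F [ 0.5   0.08 -0.88] T [-0.05 -0.05 -0.  ]
[[[-0.043,0.0,-0.0,0.2,-2.7,0.2,0],[-0.042,0.0,-0.0,0.2,-2.8,0.1,0],[-0.043,0.001,-0.0,0.2,-2.8,-0.0,0],[-0.042,0.0,-0.0,0.2,-2.7,-0.1,0],[-0.043,0.001,-0.0,0.2,-2.7,-0.3,0],[-0.042,0.001,-0.0,0.2,-2.7,-0.4,0],[-0.043,0.0,-0.0,0.2,-2.7,-0.5,0],[-0.042,0.001,-0.0,0.2,-2.7,-0.6,0],[-0.043,0.0,-0.001,0.1,-2.7,-0.7,0],[-0.042,0.001,-0.0,0.2,-2.7,-0.8,0]]] end [ 0.5148 -0.0233  0.2499] resid [-0.0001  0.0002  0.0001] [-0. -0. -0.]
```

View pics/w4.png

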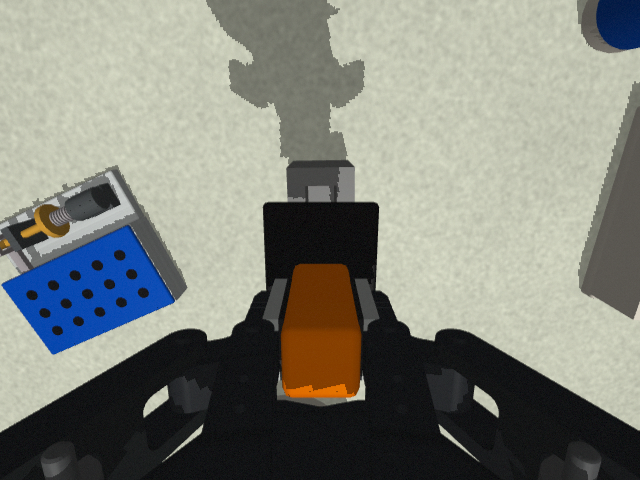

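View pics/s4.png

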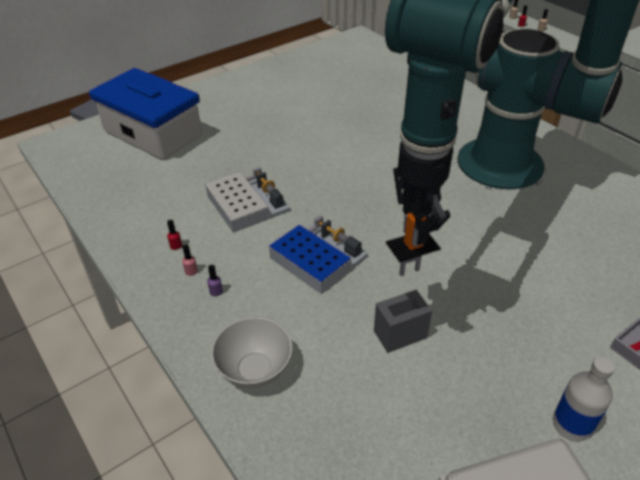

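Call:
arm_command([
  [[-0.043,0,0,0,-2.7,0.2,0],[-0.042,0,0,0,-2.8,0.1,0],[-0.043,0.001,0,0,-2.8,0,0],[-0.042,0,0,0,-2.7,-0.1,0],[-0.043,0.001,0,0,-2.7,-0.3,0],[-0.042,0.001,0,0,-2.7,-0.4,0],[-0.043,0,0,0,-2.7,-0.5,0],[-0.042,0.001,0,0,-2.7,-0.6,0],[-0.043,0,0,0,-2.7,-0.7,0],[0,0,0,0,0,0,0]],
])

```text
time: 7.75
tool_pos: [0.5147, -0.0038, 0.2599]
tcp_rot: [-0.119, 1.582, 0.12]
wrist_force: [0.1, -0.0, -1.7]
width: 0.271
```

Call:
arm_command([
  [[0,0,0,0,0,0,0]],
])

```text
time: 7.85
tool_pos: [0.5142, -0.0041, 0.2592]
tcp_rot: [-0.117, 1.583, 0.119]
wrist_force: [-0.1, 0.1, -1.2]
width: 0.275
```

```bash
python3 - <<'E'
from plan import *
show()
plan([.5147,-.0231,.20],100.0,5,0,rd=2)
E
```

```text
7.85 pos [ 0.5142 -0.0041  0.2592] y-yaw 98.6 x [-0.015  0.    -1.   ] q [-0.06 -0.04  1.93 -0.    1.27 -1.78] w 0.275 F [-0.12  0.14 -1.21] T [ 0.03 -0.03 -0.03]
[[[-0.005,-0.003,-0.001,1.18,-0.38,-0.03,0],[-0.005,-0.003,-0.0,1.18,-0.38,-0.03,0],[-0.005,-0.003,-0.001,1.19,-0.38,-0.04,0],[-0.005,-0.003,-0.0,1.18,-0.38,-0.05,0],[-0.004,-0.003,-0.001,1.19,-0.37,-0.05,0]]] end [ 0.5147 -0.0231  0.2   ] resid [ 0. -0.  0.] [-0. -0.  0.]
```

Call:
arm_command([
  [[-0.005,-0.003,-0.001,1.2,-0.4,0,0],[-0.005,-0.003,0,1.2,-0.4,0,0],[-0.005,-0.003,-0.001,1.2,-0.4,-0.05,0],[-0.005,-0.003,0,1.2,-0.4,-0.05,0],[-0.005,-0.003,-0.001,0.8,-0.3,-0.05,0],[0,0,0,0,0,0,0],[0,0,0,0,0,0,0]],
])

```text
time: 8.55
tool_pos: [0.5136, -0.0215, 0.1946]
tcp_rot: [-0.14, 1.571, 0.143]
wrist_force: [-0.0, 0.5, -1.4]
width: 0.276
```

```bash
python3 - <<'E'
from plan import *
show()
snap('scene','s5');p,d=snap('top','t5');show();snap('wrist','w5')
p=cv2.imread('pics/s5.png');cv2.imwrite('pics/s5z.png',cv2.resize(p[150:310,240:420],None,fx=3.7,fy=3.7,interpolation=cv2.INTER_CUBIC))
plan([.5147,-.0231,.16],100.0,4,0,rd=2)
E
```

```text
8.55 pos [ 0.5136 -0.0215  0.1946] y-yaw 100.3 x [-0.005  0.001 -1.   ] q [-0.09  0.01  2.01  0.    1.13 -1.84] w 0.276 F [-0.    0.5  -1.44] T [ 0.01 -0.07 -0.03]
8.65 pos [ 0.5139 -0.0215  0.1951] y-yaw 100.3 x [-0.004  0.001 -1.   ] q [-0.09  0.01  2.    0.    1.13 -1.84] w 0.278 F [-0.18 -1.07 -2.29] T [-0.02 -0.02 -0.01]
[[[0.001,-0.001,-0.0,0.89,-0.04,0.01,0],[0.002,-0.001,-0.001,0.89,-0.04,0.01,0],[0.001,-0.001,-0.0,0.89,-0.05,0.01,0],[0.002,-0.0,-0.001,0.88,-0.04,-0.0,0]]] end [ 0.5147 -0.0231  0.16  ] resid [-0. -0. -0.] [-0. -0.  0.]
```

View pics/s5z.png

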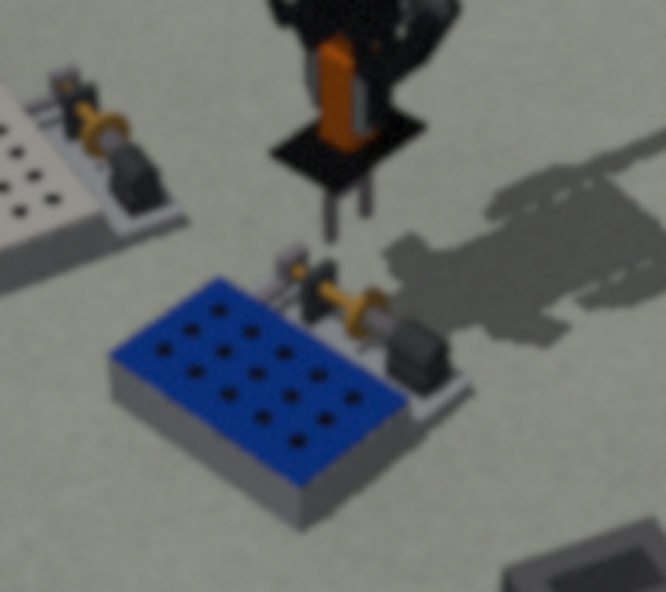

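View pics/w5.png

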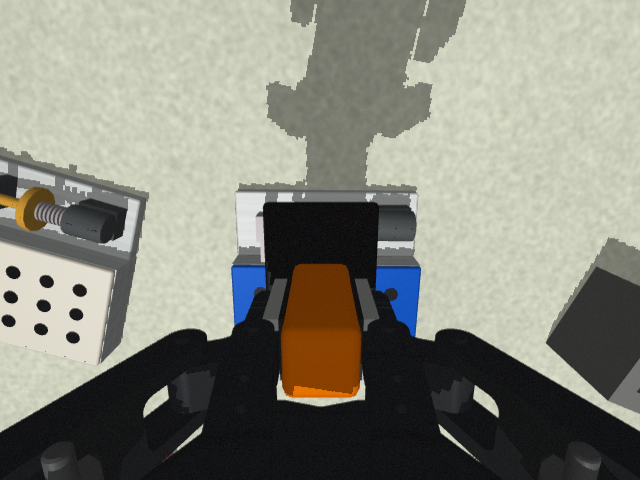

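```bash
cat > chk.py <<'E'
from plan import *
def proj(n,P):
    i=bot.camera_info(n);c=np.linalg.inv(i['extrinsics'])@np.append(P,1);return (i['K']@c[:3]/c[2])[:2]
def prong(n,zoom,off):
    s=bot.read_state();M=R.from_rotvec(s['tcp_rot']);
    for sg in(-1,1):
        # tip point: 10.18cm ahead along x, +-14.5mm along tool z
        P=s['tool_pos']+M.apply([.1018,0,sg*.0145]); q=proj(n,P);print(n,np.round(P,4),q,'zoom',(q-off)*zoom)
    G=np.array([.5147,-.0231,.038]);q=proj(n,G);print('gap',q,(q-off)*zoom)
E
python3 - <<'E'
from chk import *
prong('scene',3.7,[240,150])
E
```

```text
scene [ 0.4996 -0.024   0.0938] [338.55383732 208.44846259] zoom [364.64919807 216.25931159]
scene [ 0.5281 -0.0188  0.0937] [329.16895771 215.26376617] zoom [329.92514352 241.47593485]
gap [332.92784226 231.36087935] [343.83301637 301.03525358]
```

Call:
arm_command([
  [[0.001,-0.001,0,0.9,0,0,0],[0.002,-0.001,0,0.9,-0.05,0,0],[0.001,-0.001,0,0.9,-0.05,0,0],[0.002,0,-0.001,0.7,-0.05,0,0],[0,0,0,0,0,0,0],[0,0,0,0,0,0,0]],
])

```text
time: 9.3
tool_pos: [0.5151, -0.0229, 0.1595]
tcp_rot: [-0.136, 1.564, 0.137]
wrist_force: [-0.9, 0.1, -1.2]
width: 0.272
```

```bash
python3 - <<'E'
from chk import *
show()
plan([.5147,-.0231,.125],100.0,5,0,rd=2)
E
```

```text
9.3 pos [ 0.5151 -0.0229  0.1595] y-yaw 100.0 x [ 0.002  0.    -1.   ] q [-0.09  0.04  2.04  0.    1.06 -1.84] w 0.272 F [-0.91  0.06 -1.23] T [0.   0.01 0.  ]
[[[-0.0,0.0,-0.0,0.69,-0.0,-0.01,0],[-0.0,0.001,-0.0,0.69,-0.0,-0.01,0],[-0.0,0.0,-0.0,0.69,-0.0,-0.01,0],[-0.0,0.001,-0.0,0.69,-0.01,-0.01,0],[-0.0,0.0,-0.0,0.69,-0.0,-0.01,0]]] end [ 0.5147 -0.0231  0.125 ] resid [-0. -0.  0.] [-0.  0. -0.]
```

Call:
arm_command([
  [[0,0,0,0.7,0,0,0],[0,0,0,0.7,0,0,0],[0,0,0,0.7,0,0,0],[0,0,0,0.6,0,0,0],[0,0,0,0.4,0,0,0],[0,0,0,0,0,0,0],[0,0,0,0,0,0,0]],
])

```text
time: 10.0
tool_pos: [0.5154, -0.0229, 0.1258]
tcp_rot: [-0.136, 1.564, 0.137]
wrist_force: [0.2, 0.2, -0.9]
width: 0.274
```

```bash
python3 - <<'E'
from chk import *
show()
snap('scene','s6')
p=cv2.imread('pics/s6.png');cv2.imwrite('pics/s6z.png',cv2.resize(p[150:310,240:420],None,fx=3.7,fy=3.7,interpolation=cv2.INTER_CUBIC))
E
```

```text
10.0 pos [ 0.5154 -0.0229  0.1258] y-yaw 100.0 x [ 0.002  0.    -1.   ] q [-0.09  0.08  2.07  0.    0.99 -1.84] w 0.274 F [ 0.18  0.19 -0.93] T [ 0.05  0.05 -0.  ]
```

View pics/s6z.png

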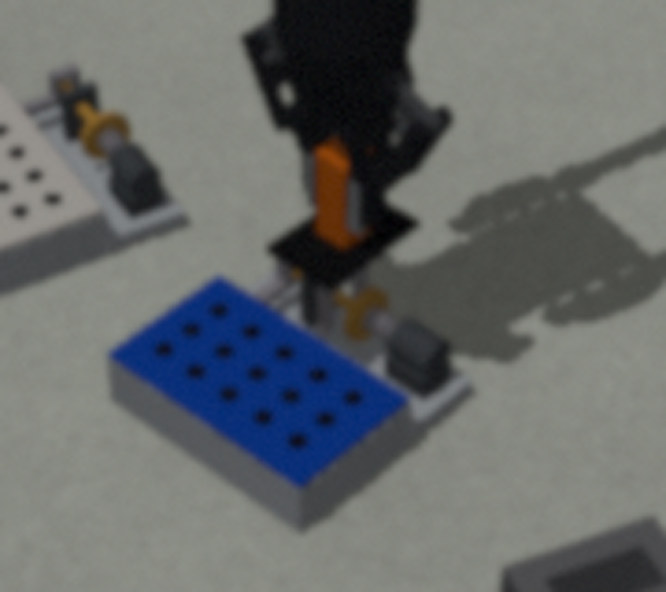

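Call:
arm_command([
  [[0,0,0,0,0.4,0,0],[0,0,0,0,0.4,0,0],[0,0,0,0.05,0.3,0,0],[0,0,0,0.05,0.3,0,0],[0,0,0,0,0.3,0,0],[0,0,0,0,0.3,0,0],[0,0,0,0,0,0,0]],
])

```text
time: 10.75
tool_pos: [0.5127, -0.0029, 0.1261]
tcp_rot: [-0.14, 1.561, 0.135]
wrist_force: [0.4, -2.0, -1.5]
width: 0.273
```

```bash
python3 - <<'E'
from chk import *
show()
E
```

```text
10.75 pos [ 0.5127 -0.0029  0.1261] y-yaw 100.0 x [ 0.005 -0.003 -1.   ] q [-0.05  0.07  2.08 -0.    0.99 -1.8 ] w 0.273 F [ 0.45 -1.96 -1.47] T [-0.41 -0.03  0.03]
```

Call:
arm_command([
  [[0,0,0,0,0.3,0.05,0],[0,0,0,0.05,0.3,0.05,0],[0,0,0,0,0.3,0,0],[0,0,0,0,0,0,0],[0,0,0,0,0,0,0],[0,0,0,0,0,0,0],[0,0,0,0,0,0,0],[0,0,0,0,0,0,0]],
])

```text
time: 11.55
tool_pos: [0.5119, 0.0058, 0.1257]
tcp_rot: [-0.143, 1.562, 0.134]
wrist_force: [-0.0, -3.0, -0.2]
width: 0.275
```

```bash
python3 - <<'E'
from chk import *
show()
snap('scene','s7')
p=cv2.imread('pics/s7.png');cv2.imwrite('pics/s7z.png',cv2.resize(p[150:310,240:420],None,fx=3.7,fy=3.7,interpolation=cv2.INTER_CUBIC))
E
```

```text
11.55 pos [0.5119 0.0058 0.1257] y-yaw 100.1 x [ 0.005 -0.005 -1.   ] q [-0.03  0.07  2.08 -0.01  0.99 -1.78] w 0.275 F [-0.04 -2.98 -0.24] T [-0.81  0.03  0.01]
```

View pics/s7z.png

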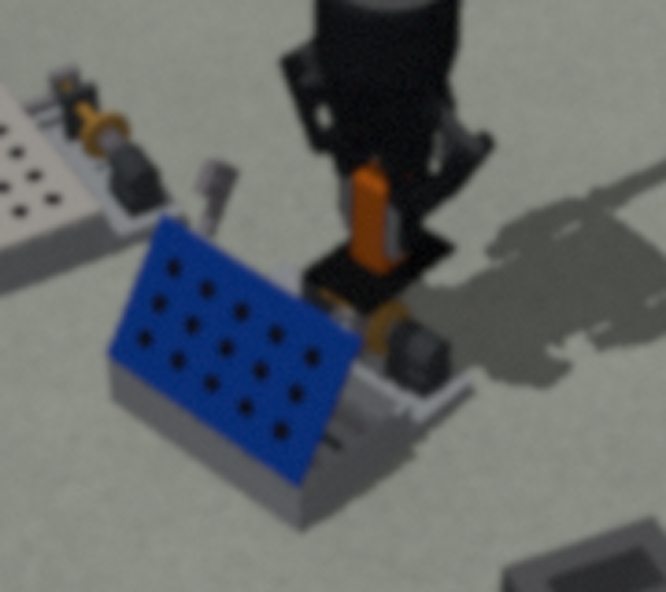

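Call:
arm_command([
  [[0,0,0,0,0,0,0],[0,0,0,0,0,0,0],[0,0,0,0,0,0,0],[0,0,0,0,-0.3,0,0],[0,0,0,0,-0.4,0,0],[0,0,0,0,-0.4,0,0],[0,0,0,0,-0.4,0,0],[0,0,0,0,-0.4,0,0],[0,0,0,0,0,0,0],[0,0,0,0,0,0,0]],
])

```text
time: 12.6
tool_pos: [0.5156, -0.013, 0.1256]
tcp_rot: [-0.137, 1.562, 0.135]
wrist_force: [-0.1, -0.5, -1.2]
width: 0.274
```

```bash
python3 - <<'E'
from chk import *
show()
snap('scene','s8')
p=cv2.imread('pics/s8.png');cv2.imwrite('pics/s8z.png',cv2.resize(p[150:310,240:420],None,fx=3.7,fy=3.7,interpolation=cv2.INTER_CUBIC))
plan([.5147,-.0231,.25],100.0,10,0,rd=2)
E
```

```text
12.6 pos [ 0.5156 -0.013   0.1256] y-yaw 100.0 x [ 0.005 -0.001 -1.   ] q [-0.07  0.08  2.07 -0.    0.99 -1.82] w 0.274 F [-0.14 -0.49 -1.18] T [ 0.01  0.   -0.03]
[[[-0.0,0.0,0.0,-1.24,-0.1,-0.02,0],[-0.0,0.0,0.0,-1.24,-0.1,-0.02,0],[-0.0,0.001,0.0,-1.24,-0.1,-0.02,0],[-0.0,0.0,0.0,-1.25,-0.1,-0.02,0],[-0.0,0.001,0.0,-1.24,-0.1,-0.02,0],[-0.0,0.0,0.0,-1.25,-0.1,-0.02,0],[-0.0,0.001,0.0,-1.24,-0.1,-0.03,0],[-0.0,0.0,0.001,-1.25,-0.1,-0.03,0],[-0.0,0.001,0.0,-1.24,-0.1,-0.02,0],[-0.001,0.0,0.001,-1.25,-0.1,-0.03,0]]] end [ 0.5147 -0.0231  0.25  ] resid [ 0. -0. -0.] [ 0.  0. -0.]
```

View pics/s8z.png

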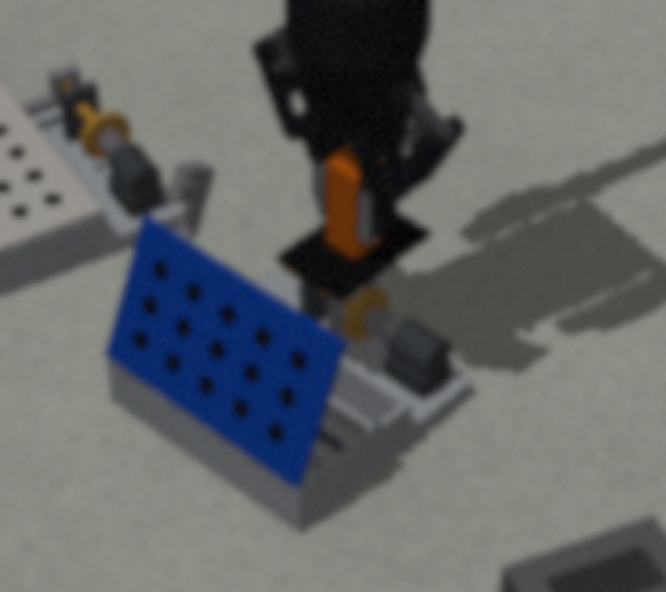

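Call:
arm_command([
  [[0,0,0,-0.2,-0.4,0,0],[0,0,0,-1.0,-0.2,0,0],[0,0,0,-1.4,0,0,0],[0,0,0,-1.4,0,0,0],[0,0,0,-1.4,0,0,0],[0,0,0,-1.4,0,0,0],[0,0,0,-1.4,0,0,0],[0,0,0,-1.4,0,0,0],[0,0,0,-1.4,0,0,0],[0,0,0,-1.0,0,0,0]],
])

```text
time: 13.65
tool_pos: [0.5166, -0.0184, 0.2587]
tcp_rot: [-0.138, 1.557, 0.136]
wrist_force: [-0.1, -0.1, -0.9]
width: 0.273
```

```bash
python3 - <<'E'
from chk import *
show()
plan([.5614,.248,.25],75.8,10,0,rd=1)
E
```

```text
13.65 pos [ 0.5166 -0.0184  0.2587] y-yaw 100.0 x [ 0.009 -0.    -1.   ] q [-0.08 -0.05  1.94  0.    1.24 -1.83] w 0.273 F [-0.06 -0.06 -0.89] T [-0.01 -0.05 -0.01]
[[[0.042,0.001,-0.0,0.1,2.5,0.9,0],[0.042,0.001,-0.0,0.1,2.6,0.8,0],[0.042,0.001,-0.0,0.1,2.6,0.7,0],[0.042,0.001,-0.0,0.1,2.6,0.6,0],[0.042,0.001,-0.0,0.1,2.7,0.5,0],[0.042,0.001,-0.0,0.1,2.7,0.3,0],[0.043,0.001,-0.0,0.1,2.7,0.2,0],[0.042,0.001,-0.0,0.1,2.7,0.1,0],[0.043,0.001,0.0,0.0,2.7,0.0,0],[0.042,0.0,0.0,0.1,2.7,-0.1,0]]] end [0.5611 0.248  0.2498] resid [ 0.0003 -0.      0.0002] [0. 0. 0.]
```

Call:
arm_command([
  [[0.042,0.001,0,0,2.5,0.9,0],[0.042,0.001,0,0,2.6,0.8,0],[0.042,0.001,0,0,2.6,0.7,0],[0.042,0.001,0,0,2.6,0.6,0],[0.042,0.001,0,0,2.7,0.5,0],[0.042,0.001,0,0,2.7,0.3,0],[0.042,0.001,0,0,2.7,0.2,0],[0.042,0.001,0,0,2.7,0.1,0],[0.042,0.001,0,0,2.7,0,0],[0,0,0,0,0,0,0]],
])

```text
time: 14.65
tool_pos: [0.5611, 0.2293, 0.2657]
tcp_rot: [0.175, 1.559, -0.175]
wrist_force: [-1.0, 0.3, -1.6]
width: 0.275
```

Call:
arm_command([
  [[0,0,0,0,0,0,0]],
])

```text
time: 14.75
tool_pos: [0.5609, 0.2296, 0.2656]
tcp_rot: [0.173, 1.56, -0.175]
wrist_force: [-0.4, 0.8, -1.1]
width: 0.277
```

```bash
python3 - <<'E'
from chk import *
show()
plan([.564,.2482,.22],76.8,5,0,rd=2)
E
```

```text
14.75 pos [0.5609 0.2296 0.2656] y-yaw 77.3 x [ 0.004 -0.002 -1.   ] q [ 0.35  0.13  1.74 -0.    1.27 -1.  ] w 0.277 F [-0.39  0.8  -1.08] T [-0.04  0.01  0.01]
[[[0.002,0.001,0.0,0.91,0.38,-0.03,0],[0.002,0.001,0.0,0.91,0.38,-0.02,0],[0.002,0.001,0.0,0.91,0.38,-0.03,0],[0.002,0.0,0.0,0.91,0.37,-0.02,0],[0.001,0.001,0.001,0.92,0.38,-0.03,0]]] end [0.564  0.2482 0.22  ] resid [ 0. -0.  0.] [ 0. -0. -0.]
```

Call:
arm_command([
  [[0.002,0.001,0,0.8,0.4,-0.03,0],[0.002,0.001,0,0.9,0.4,-0.03,0],[0.002,0.001,0,0.9,0.4,-0.03,0],[0.002,0,0,0.9,0.4,-0.02,0],[0.001,0,0,0.6,0.3,-0.02,0],[0,0,0,0,0,0,0],[0,0,0,0,0,0,0]],
])

```text
time: 15.45
tool_pos: [0.563, 0.2461, 0.2191]
tcp_rot: [0.181, 1.566, -0.187]
wrist_force: [-0.0, -0.6, 0.0]
width: 0.271
```

```bash
python3 - <<'E'
from chk import *
show()
snap('scene','s9')
p=cv2.imread('pics/s9.png');cv2.imwrite('pics/s9z.png',cv2.resize(p[200:360,330:480],None,fx=3.7,fy=3.7,interpolation=cv2.INTER_CUBIC))
prong('scene',3.7,[330,200])
plan([.564,.2482,.14],76.8,8,0,rd=2)
E
```

```text
15.45 pos [0.563  0.2461 0.2191] y-yaw 76.6 x [-0.004 -0.003 -1.   ] q [ 0.37  0.18  1.77 -0.    1.2  -0.96] w 0.271 F [-0.02 -0.62  0.04] T [ 0.02 -0.01  0.03]
scene [0.5485 0.2491 0.1173] [412.82490709 289.85026744] zoom [306.45215622 332.44598955]
scene [0.5767 0.2424 0.1173] [398.20127523 294.94020589] zoom [252.34471835 351.2787618 ]
gap [332.92784226 231.36087935] [ 10.83301637 116.03525358]
[[[-0.0,-0.0,0.001,0.99,0.03,0.01,0],[-0.0,-0.0,0.0,0.99,0.03,0.01,0],[-0.001,-0.0,0.001,0.99,0.03,0.01,0],[-0.0,-0.001,0.0,0.99,0.03,0.01,0],[-0.001,-0.0,0.001,0.99,0.03,0.01,0],[-0.0,-0.001,0.0,0.99,0.03,0.01,0],[-0.001,-0.0,0.001,0.98,0.03,0.01,0],[-0.0,-0.001,0.0,0.99,0.04,0.0,0]]] end [0.564  0.2483 0.14  ] resid [ 0.     -0.0001  0.    ] [-0.  0.  0.]
```

View pics/s9z.png

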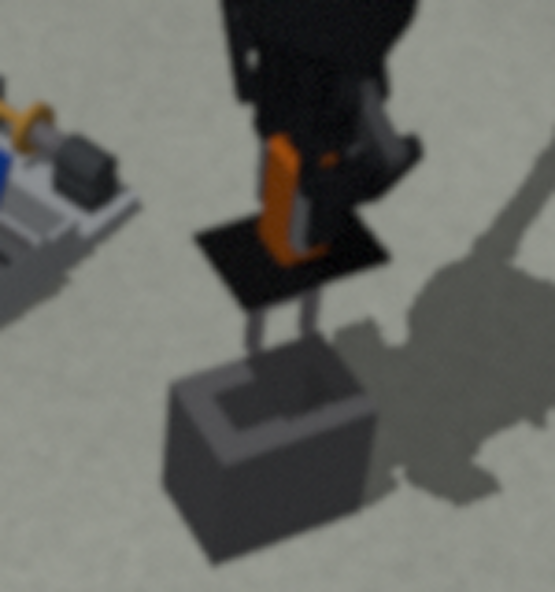

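Call:
arm_command([
  [[0,0,0.001,1.0,0.05,0,0],[0,0,0,1.0,0.05,0,0],[0,0,0.001,1.0,0.05,0,0],[0,0,0,1.0,0.05,0,0],[0,0,0.001,1.0,0,0,0],[0,0,0,1.0,0,0,0],[0,0,0.001,0.9,0,0,0],[0,0,0,0.5,0,0,0],[0,0,0,0,0,0,0],[0,0,0,0,0,0,0]],
])

```text
time: 16.5
tool_pos: [0.5631, 0.2477, 0.1382]
tcp_rot: [0.184, 1.566, -0.184]
wrist_force: [0.5, 0.6, -0.7]
width: 0.276
```

```bash
python3 - <<'E'
from chk import *
show()
plan([.564,.2482,.123],76.8,4,0,rd=2)
E
```

```text
16.5 pos [0.5631 0.2477 0.1382] y-yaw 76.6 x [-0.003  0.    -1.   ] q [ 0.37  0.25  1.85  0.    1.05 -0.96] w 0.276 F [ 0.46  0.62 -0.71] T [-0.06 -0.03 -0.  ]
[[[-0.001,-0.001,0.0,0.38,0.02,0.02,0],[-0.001,-0.001,0.0,0.38,0.02,0.02,0],[-0.001,-0.001,0.0,0.38,0.01,0.02,0],[-0.001,-0.0,0.0,0.38,0.02,0.02,0]]] end [0.564  0.2482 0.123 ] resid [-0. -0. -0.] [ 0. -0.  0.]
```

Call:
arm_command([
  [[-0.001,-0.001,0,0.4,0,0,0],[-0.001,-0.001,0,0.4,0,0,0],[-0.001,-0.001,0,0.4,0,0,0],[0,0,0,0.3,0,0,0],[0,0,0,0,0,0,0],[0,0,0,0,0,0,0]],
])

```text
time: 17.1
tool_pos: [0.5643, 0.2482, 0.1238]
tcp_rot: [0.182, 1.56, -0.18]
wrist_force: [0.2, 0.1, -0.6]
width: 0.273
```

```bash
python3 - <<'E'
from chk import *
show()
E
```

```text
17.1 pos [0.5643 0.2482 0.1238] y-yaw 76.8 x [ 0.003  0.001 -1.   ] q [ 0.37  0.26  1.86 -0.    1.02 -0.97] w 0.273 F [ 0.16  0.11 -0.59] T [-0.01  0.03 -0.02]
```

Call:
arm_command([
  [[0,0,0,0.15,0,0,0],[0,0,0,0.05,0,0,0],[0,0,0,0,0,0,0.5],[0,0,0,0,0,0,0.8],[0,0,0,0,0,0,1],[0,0,0,0,0,0,1],[0,0,0,0,0,0,1],[0,0,0,0,0,0,1],[0,0,0,0,0,0,1]],
])

```text
time: 18.0
tool_pos: [0.5657, 0.2488, 0.1236]
tcp_rot: [0.183, 1.557, -0.179]
wrist_force: [-0.2, 0.1, -1.0]
width: 0.999
```

```bash
python3 - <<'E'
from chk import *
show()
E
```

```text
18.0 pos [0.5657 0.2488 0.1236] y-yaw 76.8 x [ 0.007  0.002 -1.   ] q [ 0.37  0.26  1.86 -0.    1.01 -0.97] w 0.999 F [-0.2   0.09 -0.98] T [-0.03 -0.04 -0.04]
```

Call:
arm_command([
  [[0,0,0,-0.8,0,0,1],[0,0,0,-1.2,0,0,1],[0,0,0,-1.5,0,0,1],[0,0,0,-1.5,0,0,1],[0,0,0,-1.5,0,0,1],[0,0,0,-1.5,0,0,1],[0,0,0,-1.5,0,0,1],[0,0,0,-1.0,0,0,1],[0,0,0,0,0,0,1],[0,0,0,0,0,0,1]],
])

```text
time: 19.0
tool_pos: [0.5664, 0.2491, 0.2423]
tcp_rot: [0.186, 1.551, -0.176]
wrist_force: [1.1, 0.1, -0.1]
width: 0.998
```

```bash
python3 - <<'E'
from chk import *
show()
snap('scene','s10');snap('wrist','w10');show()
E
python3 m.py w10 2>&1 | tail -3;python3 m.py scene0 s10 2>&1 | tail -3; python3 bar.py s10 | cut -c1-70
```

```text
19.0 pos [0.5664 0.2491 0.2423] y-yaw 76.8 x [ 0.013  0.005 -1.   ] q [ 0.37  0.16  1.75 -0.    1.22 -0.97] w 0.998 F [ 1.14  0.06 -0.07] T [-0.04 -0.02 -0.02]
19.1 pos [0.5662 0.249  0.2416] y-yaw 76.8 x [ 0.012  0.004 -1.   ] q [ 0.37  0.16  1.75 -0.    1.22 -0.97] w 1.001 F [0.18 0.41 0.04] T [ 0.05 -0.02  0.01]
w10 lid (array([633.,   7.]), array([  7.1, 145.6]), 'long axis yaw 100.4') 0.04319581208153436 168
orange (array([574.1, 246.3]), array([30.4, 44.6]), 'long axis yaw 167.8') 2075 top (array([564.1, 248.9]), array([23.7, 23.7]), 'long axis yaw 165.9') 0.14766154999695721
stand (array([564.1, 248.1]), array([56.2, 84.5]), 'long axis yaw 166.6') 0.08502106658795777
s10 lid (array([634.8,   5.1]), array([  7.8, 146.8]), 'long axis yaw 99.3') 0.042697007238404805 174
orange (array([556.1, 248.3]), array([33.5, 43.9]), 'long axis yaw 161.2') 512 top (array([567.6, 249.7]), array([23., 21.]), 'long axis yaw 78.1') 0.1510246935960865
stand (array([564.8, 247.9]), array([59.2, 86.4]), 'long axis yaw 166.2') 0.08615794486676737
-0.054 brass 0  high 4 [-0.0779 -0.0725  0.0444]
-0.05
[... 1048 characters left out ...]
9 -0.0702  0.0474]
0.018 brass 0  high 6 [-0.0819 -0.0723  0.0459]
0.021 brass 0  high 11 [-0.0825 -0.072   0.0482]
0.024 brass 0  high 9 [-0.0798 -0.0703  0.0478]
0.027 brass 0  high 10 [-0.0837 -0.0718  0.0471]
0.030 brass 0  high 4 [-0.0764 -0.0718  0.0469]
0.033 brass 0  high 6 [-0.0789 -0.0689  0.0499]
0.036 brass 0  high 16 [-0.0888 -0.0655  0.0518]
0.039 brass 0  high 12 [-0.0779 -0.0651  0.0522]
0.042 brass 0  high 17 [-0.0837 -0.0648  0.0513]
0.045 brass 0  high 16 [-0.084  -0.0662  0.0505]
0.048 brass 0  high 17 [-0.0855 -0.0642  0.0509]
0.051 brass 0  high 17 [-0.0883 -0.0653  0.0514]
0.054 brass 0  high 13 [-0.0867 -0.0654  0.0522]
0.057 brass 0  high 17 [-0.0822 -0.0642  0.0525]
```

View pics/s10.png

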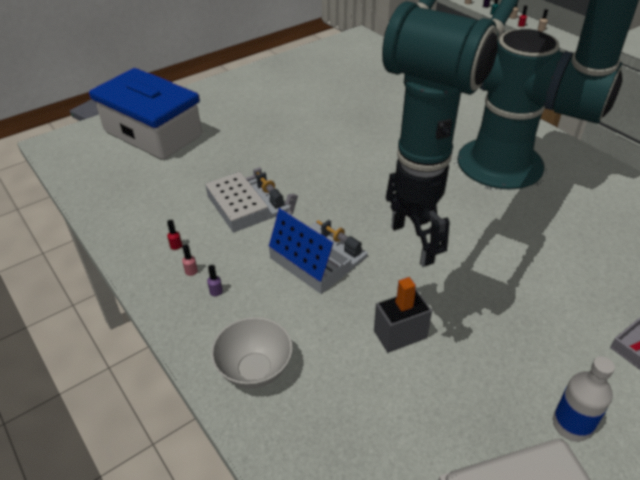

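View pics/w10.png

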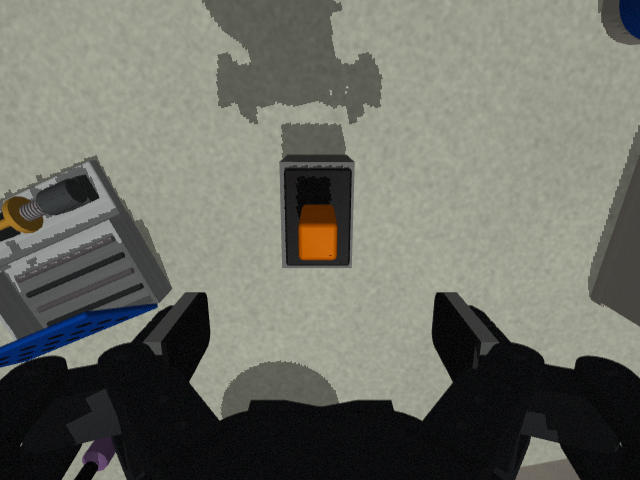

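The tool stands in its stand: the handle top is at (564, 249) mm, 0.1476 m high. The wrist picture shows it at (318, 240). In the scene picture the blue lid is open at (302, 245), its collar is back at rest, and the white lid is shut at (238, 195).

```bash
python3 -c "
from workcell import bot
print(bot.finish_job())"
```

```text
the job is handed in; nothing more can be done
None
```

I opened the blue cassette with the forked tool, put the tool back in its stand, and handed the job in at about 19 s of the 51 s allowed. No verdict was reported.

**What I did:** I gripped the orange handle at 60 N and set the fork over the blue bar, with the prong tips about 24 mm above the table. I then pushed the collar about 17 mm along the bar; the wrist force reached 3 N. The lid sprang open. I backed off so the bar could return, then lowered the tool into its stand, let go and lifted clear.

**Last checks:**
- **Blue lid:** it stands open in both the scene and wrist pictures. I judged the angle by eye and did not measure it.
- **Blue bar:** the collar is back at its rest position, to within about 1–2 mm in the depth data.
- **White cassette:** the lid looks shut in the scene picture. The robot did not go near its bar, and I did not measure it.
- **Tool:** the handle top is within 1 mm of the stand centre and 147.7 mm high; fully seated should be 148 mm. The scene camera put the handle 3–4 mm off in x and 3 mm higher, but its depth data are coarser and it gave similar errors at the start. Either reading is within tolerance.
- **Gripper:** it is open, and the fingertips are about 70 mm above the handle.

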